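# Hang the sieve dish on the density balance

## Robot

A 7-joint arm with a two-finger parallel gripper is mounted at the origin on a cart in front of the work surface, level with it; the furniture and walls round the work are solid. World frame = base frame: x ahead of the robot, y to its left, z up, the work surface at z = 0. Lengths are in mm, angles in degrees, forces in N, time in s.
With the tool pointing down it reaches from about 425 to 925 mm from the base axis. Payload 6.8 kg.
Tool frame: the origin (TCP) lies at the very end of the fingers, on their centre line; the grasp point (between the pads) lies 19 mm behind it (manip.grasp_offset is the distance from the TCP to the grasp point, in mm); z points along the fingers, y is the line along which they close (so a half turn about z gives the same grasp; the last joint's range is limited). The gripper opens to 88 mm and grips with 3 to 60 N. Pads are 20 mm wide; open, the fingers measure 115 mm over their backs; the gripper's body (75 mm by 178 mm) begins 61 mm behind the grasp point.
Start: joints at [60.441, 27.33, 1.283, 89.118, -0.659, 63.558, -4.761], TCP at [267.709, -619.661, 222.664] pointing down, gripper open.
Joint ranges: [-169.35, 169.35], [-19.33, 120.38], [-80.79, 83.38], [13.8, 139.57], [-78.32, 258.32], [9.67, 109.79], [-169.56, 169.56]. Speed limits (degrees/s): [136.94, 136.94, 180, 180, 180, 180, 180].

## Interface

Orientations are given as [roll, pitch, yaw] about the fixed x, y, z axes, in that order (R = Rz(yaw) Ry(pitch) Rx(roll)).
In Python, from bench import manip gives the robot as it stands.
- The arm moves only by the tool play_rows, never from a script. Its argument "commands" is a list of rows, each a list of 6 numbers: the shift along the tool's x, y, z in units of 300 mm (1.0 is 300 mm), then the turn, a rotation vector about the tool's x, y, z in units of 90 degrees (1.0 is 90 degrees). A call has exactly 8 rows; each row is the pose to reach, as a shift and turn from the pose commanded when the call began, along the tool's axes at that moment; what a row does not reach only later rows make up. A row lasts 1/12 s, in which the tool goes at most 41.7 mm and 7.16 degrees, less where a joint would pass 70% of its speed; a pose out of reach is approached as far as the arm can. A call with a number of a shift or a turn outside -1 to 1 is refused whole. A call with a gripper value outside its range is refused whole. "gripper" is the finger opening in mm, from 0 to 87.8, set as the call begins (left out, the last holds). The fingers move at their own pace and stop on an object; the grip force is fixed at half the most. Time passes only in rows, so rows that repeat a pose let the fingers close, or fill a call up. It gives the time, the measured TCP pose, the force, the opening and the grip force at its end, in the units of the state.
- manip.state(): the state, without advancing time (a new reading comes with each control period).
- manip.camera(name): name is "scene" or "top" or "wrist"; returns a dict with "img" (480x640x3 uint8, red, green, blue), "K" (3x3 intrinsics, pixels), "pose" (4x4, takes a point from camera to world coordinates). Camera axes: x right, y down, z forward; pixel columns grow to the right and rows downward; lengths in mm; the calibration is good to about 2 mm. A picture is of the moment at which its call begins. There is no depth.
- manip.close_job(): hands the job in; it is judged then, once.
The state is a dict: "time_s": time; "joints": joint angles; "qd": joint speeds; "tau": joint torques, N m; "eef_pos": TCP position; "tcp_rot": TCP orientation; "force": force on the tool from outside, world axes, zero at the start; "ft_torque": the same for the moment, N m; "finger_gap": finger opening in mm; "finger_force": force on a finger pad.
Only numpy, scipy, OpenCV 4.12 (cv2) and the standard library are available. Lean on these libraries where they do the work, as an engineer would, in place of code of your own. Each camera call takes 0.05 s, during which the arm holds its last target. There are 200 camera calls.

## Task

Set up the density balance for the next solid sample: pick up the hanger that has the open sieve dish (not the one with the closed bell) by its grey knob and hang its wire bail on the upturned hook over the beaker, so that the dish hangs free and upright inside the glass. How high the hook rod is clamped differs each time, so feel the bail come to rest in the hook and let the hook take its weight before you let go: the weighing cell is delicate, and its pan must never be pushed down to its overload stop. Do not shift the beaker, and leave the other hanger standing.

Things in the scene. Friction and masses are not known exactly. Their poses are not given: they have to be found in the camera images.
- dish_hanger: The hanger to hang, 50 to 100 g, steel: an open round sieve dish (34 mm across, 14 mm high, flat perforated floor) on which it stands, with a tall wire bail and a grey knob above. Origin: centre of the dish's underside, z up. The bail lies in the y-z plane; a half turn about z makes no difference.
- dish_bail_peak (a point): Wire centre at the peak of the dish hanger's bail, 105 mm above its underside. Bail: 3.5 mm wire, two uprights at y = +15.5 and -15.5 mm joined by a low peaked arch; the window between them, 27 mm wide, runs from 16 mm above the underside up to 2 mm under this point. Same axes as the hanger.
- dish_knob (a point): Middle of the grey round grip knob on top of the dish hanger: 12 mm across, 24 mm high, upright, from 10 to 34 mm above the bail's peak, on a thin neck. This point is 127 mm above the hanger's underside.
- bell_hanger: The kit's other hanger, not to be used: same bail and knob, but under it a closed, domed steel bell (34 mm across, 30 mm high) instead of an open dish. Origin: centre of its underside, z up. The two hangers may stand in either place.
- beaker: Clear glass beaker, 90 mm across, 129 mm high (inside clear for a circle of 72 mm across), loose on the bridge of the balance, under the hook. Origin: centre of its underside, z up.
- hanger_frame: Frame on the balance's weighing pan: column behind the beaker, with a clamped telescopic rod whose bent wire reaches forward over the beaker to an upturned hook. Origin: on the pan's top, 50 mm above the worktop, straight under the hook's valley (lowest point); z up, x from the hook back to the column (at x = 62 mm).
- hook_foot (a point): Same point and axes as hanger_frame. Hook: 4 mm wire in the plane y = 0; valley at x = 0, tip at x = -8 mm reaching 12 mm above the valley's wire centre, arm behind x = 14 mm running back level, 8 mm above it. The valley's wire centre is 172 to 207 mm above this point, as clamped (not measured). A hung bail's peak centre lies 3.75 mm above it.
- weigh_pan (a joint): Travel of the weighing pan with the frame on it, in m, downward positive: 0 unloaded, spring 3 N per mm; overload stop at 0.003.

How it is judged:
By the outcome, as a careful person would: the job done as asked, in the order asked, and still so for the second after the job is handed in, with the robot touching nothing.
It also fails if it takes over 45 s, if anything falls off the work surface, if the arm or the gripper's body presses on something with over 40 N, if the wrist force passes 120 N, or if a joint passes its speed limit or range.

## Working session

There is one attempt and no reset: what is moved stays moved. The work goes in short steps, Python scripts to look and compute and a tool call to move; the robot and the scene stay as the last step left them, time stands still between calls to the robot, and variables do not carry over. Pictures are saved under pics/ and viewed, at most 11 in all, crops included, and the job is handed in when it is done.

Besides the shell and the picture viewer there is one more tool, called after "Call:" as name(argument=value, ...), one argument or row to a line, values as JSON. play_rows: Moves the arm, as the interface text tells. Shifts and turns lie within -1 to 1; 1 stands for 300 mm of shift or 90 degrees of turn. Its arguments: {"type":"object","properties":{"commands":{"type":"array"},"gripper":{"type":"number"}},"required":["commands"]}

```bash
mkdir -p pics; ls; python3 - <<'E'
from bench import manip
import cv2,numpy as np,pickle
s=manip.state();print(s)
d={}
for n in("scene","top"):
    c=manip.camera(n);d[n]=c;cv2.imwrite(f"pics/{n}0.png",c["img"][...,::-1]);print(n,c["K"].tolist(),np.round(c["pose"],3).tolist())
pickle.dump(d,open("cam0.pkl","wb"))
E
```

```text
pics
{'time_s': 0.0, 'joints': array([60.44215991, 27.37608316,  1.28084943, 89.17674738, -0.65890065,
       63.55763411, -4.75919911]), 'qd': array([-0.00241097, -0.07173735, -0.00690175, -0.06062707, -0.01245789,
       -0.02215447,  0.03768752]), 'tau': array([-5.59782511e-04, -5.82843018e+01,  1.53403290e+00, -2.72600877e+01,
       -5.44549059e-02,  1.69520150e-02,  1.53688443e-04]), 'eef_pos': array([ 267.43018248, -619.11785532,  221.6901824 ]), 'tcp_rot': array([-1.79897207e+02,  8.05277302e-03,  2.33667265e+01]), 'force': array([ 0.79017899, -0.71485966, -0.59524381]), 'ft_torque': array([-0.02765441,  0.03172776,  0.01158454]), 'finger_force': 0.0, 'finger_gap': 87.55606965421704}
scene [[553.0128586946087, 0.0, 329.06023916147103], [0.0, 553.0128586946087, 241.36033269853644], [0.0, 0.0, 1.0]] [[0.988, -0.112, 0.107, 407.763], [-0.154, -0.781, 0.605, -629.793], [0.016, -0.615, -0.789, 776.24], [0.0, 0.0, 0.0, 1.0]]
top [[523.8107402846924, 0.0, 319.3542249987052], [0.0, 523.8107402846924, 245.77054053923564], [0.0, 0.0, 1.0]] [[-0.024, -0.993, 0.119, 387.82], [-1.0, 0.022, -0.016, -81.034], [0.014, -0.119, -0.993, 1064.301], [0.0, 0.0, 0.0, 1.0]]
```

View pics/scene0.png

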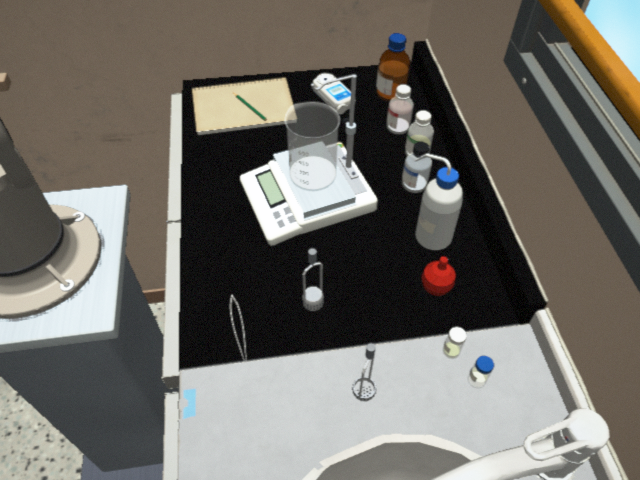

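View pics/top0.png

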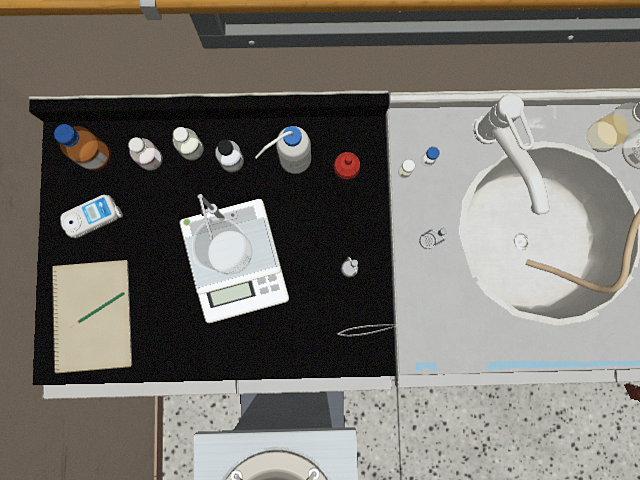

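The dish hanger stands on the grey sink side: scene dish (364,388) with knob (370,351), top dish (428,240) with knob (442,233). The bell is at scene (313,298). The hook is at about scene (327,80) and top (203,205). Next I'll zoom in on these.

```bash
python3 - <<'E'
import cv2,numpy as np,pickle
d=pickle.load(open("cam0.pkl","rb"))
def cr(n,u,v,w=50,h=38): return cv2.resize(d[n]["img"][v-h:v+h,u-w:u+w,::-1],(400,300),interpolation=cv2.INTER_CUBIC)
m=np.vstack([np.hstack([cr("scene",365,370),cr("scene",335,90)]),np.hstack([cr("top",432,238),cr("top",215,220)])])
cv2.imwrite("pics/m1.png",m)
E
```

```text
(no output)
```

View pics/m1.png

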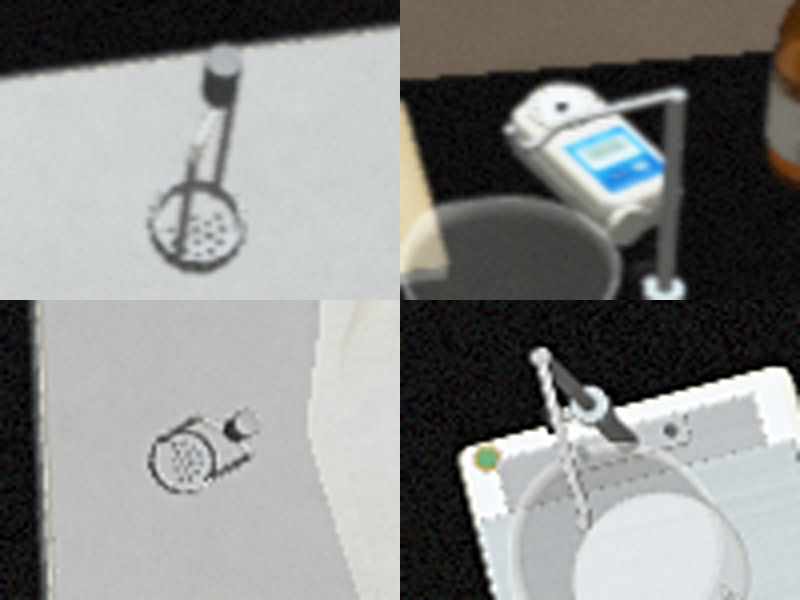

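Scene: the knob's middle is at (370.5,351.5), the dish at (364,390), the hook tip at (312.5,85), the valley at about (315,88) and the arm's elbow at (355,76). Top: the knob is at (441.5,232.4), the elbow at (200,196) and the hook tip at (211,238).

```bash
cat > h.py <<'E'
import numpy as np
def ray(c,u,v):
    d=c["pose"][:3,:3]@np.linalg.solve(c["K"],[u,v,1.]);return c["pose"][:3,3],d/np.linalg.norm(d)
def plane(c,u,v,z):
    o,d=ray(c,u,v);return o+d*(z-o[2])/d[2]
def tri(*r):
    A=0;b=0
    for o,d in r:
        P=np.eye(3)-np.outer(d,d);A=A+P;b=b+P@o
    x=np.linalg.solve(A,b);return x,[float(np.linalg.norm((np.eye(3)-np.outer(d,d))@(x-o))) for o,d in r]
def proj(c,p):
    q=c["K"]@(c["pose"][:3,:3].T@(np.array(p)-c["pose"][:3,3]));return q[:2]/q[2]
E
python3 - <<'E'
import pickle;from h import *;np.set_printoptions(precision=1,suppress=True)
d=pickle.load(open("cam0.pkl","rb"));S,T=d["scene"],d["top"]
f=lambda a,b:print(*tri(ray(S,*a),ray(T,*b)))
f((370.5,351.5),(441.5,232.4));f((364.2,390.3),(427.5,240.5));f((355,76),(200,195.9));f((313.5,86.5),(211.2,238.5))
print(plane(S,370.5,351.5,127),plane(T,441.5,232.4,127),plane(S,364.2,390.3,2),plane(T,427.5,240.5,2))
# bail uprights in top view at dish rim z=14 
for u,v in((423,232),(434,246)):print(plane(T,u,v,14))
print('bell',plane(S,313,306,0),plane(T,347,270,30))
E
```

```text
[ 520.1 -318.1  129.1] [0.764708344983128, 0.7647083449827907]
[ 520.4 -319.2    7.9] [0.11051202055184307, 0.11051202055183203]
[569.3  91.7 252. ] [0.9208801056549668, 0.9208801056550378]
[501.1  74.  251.9] [0.8957588321224366, 0.8957588321223794]
[ 521.2 -317.   127. ] [ 519.6 -318.6  127. ] [ 521.4 -316.8    2. ] [ 521.  -320.6    2. ]
[ 537.1 -309.5   14. ]
[ 508.  -330.5   14. ]
bell [ 466.8 -162.2    0. ] [ 462.2 -151.6   30. ]
```

The hanger is at (520,-318) with its bail at roughly 36°. The hook valley is at about (509,76,242) and the frame's yaw is about 14.6°. I'll raise first, then go over the hanger.

Call:
play_rows(
  commands=[
    [0,0,-0.13,0,0,0.07],
    [0,0,-0.26,0,0,0.14],
    [0,0,-0.39,0,0,0.21],
    [0,0,-0.52,0,0,0.28],
    [0.06,-0.03,-0.6,0,0,0.35],
    [0.18,-0.09,-0.6,0,0,0.42],
    [0.3,-0.15,-0.6,0,0,0.49],
    [0.42,-0.21,-0.6,0,0,0.56],
  ],
  gripper=60,
)

```text
time_s: 0.77
eef_pos: [358.9, -510.7, 402.8]
tcp_rot: [180.0, -0.0, -27.4]
force: [1.0, -0.5, -0.1]
finger_gap: 59.9
finger_force: 0.0
```

```bash
cat >> h.py <<'E'
def delta(p,yaw,m):
    "shift in tool units from the present pose to TCP p, turn about tool z for yaw"
    s=m.state();y=np.radians(s["tcp_rot"][2]);d=np.array(p)-s["eef_pos"]
    t=[d[0]*np.cos(y)+d[1]*np.sin(y),d[0]*np.sin(y)-d[1]*np.cos(y),-d[2]]
    print(round(s["time_s"],2),s["eef_pos"].round(1),s["tcp_rot"].round(2),"F",s["force"].round(2),"gap",round(s["finger_gap"],1),"units",(np.array(t)/300).round(4),"turn",round(-((yaw-s["tcp_rot"][2]+180)%360-180)/90,4))
E
python3 -c "
from h import *;from bench import manip
delta((520.4,-318.3,330),-54,manip)"
```

```text
0.77 [ 358.9 -510.7  402.8] [ 1.800e+02 -2.000e-02 -2.742e+01] F [ 0.96 -0.48 -0.1 ] gap 59.9 units [ 0.1825 -0.8173  0.2426] turn 0.2953
```

Call:
play_rows(
  commands=[
    [0.027,-0.12,0,0,0,0.07],
    [0.053,-0.24,0,0,0,0.14],
    [0.08,-0.36,0,0,0,0.21],
    [0.106,-0.48,0,0,0,0.28],
    [0.133,-0.6,0.03,0,0,0.295],
    [0.158,-0.71,0.08,0,0,0.295],
    [0.182,-0.81,0.13,0,0,0.295],
    [0.182,-0.817,0.2,0,0,0.295],
  ],
)

```text
time_s: 1.43
eef_pos: [523.6, -311.4, 342.4]
tcp_rot: [-179.8, 0.0, -53.0]
force: [1.4, 0.7, -0.6]
finger_gap: 59.4
finger_force: 0.0
```

```bash
python3 - <<'E'
from h import *;from bench import manip;import cv2,pickle
c=manip.camera("wrist");pickle.dump(c,open("w1.pkl","wb"));cv2.imwrite("pics/w1.png",c["img"][...,::-1])
delta((520.4,-318.3,330),-54,manip)
print(proj(c,(520.4,-318.3,127)),proj(c,(520.4,-318.3,0)),c["pose"].round(2).tolist())
E
```

```text
1.48 [ 519.7 -312.9  337.1] [179.92   0.38 -53.15] F [-0.9   0.9  -4.18] gap 59.8 units [0.0159 0.009  0.0237] turn 0.0095
[326.67975866 204.98001786] [325.14511987 186.65235982] [[-0.8, -0.58, -0.15, 566.38], [-0.6, 0.77, 0.21, -369.29], [-0.0, 0.26, -0.97, 504.72], [0.0, 0.0, 0.0, 1.0]]
```

View pics/w1.png

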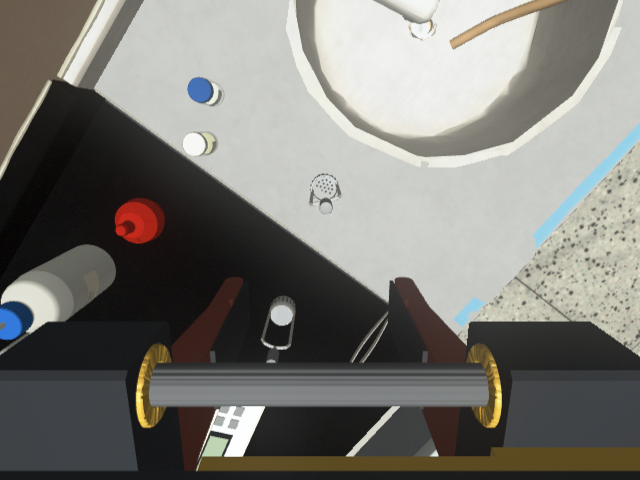

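Wrist view: the knob is at (325,207) and the dish at (324,184), both close to the projected points. The bail is nearly level with the image rows. I'll zoom in on it to get its angle.

```bash
python3 - <<'E'
import cv2,pickle
c=pickle.load(open("w1.pkl","rb"))
cv2.imwrite("pics/w1c.png",cv2.resize(c["img"][165:225,285:365,::-1],(800,600),interpolation=cv2.INTER_CUBIC))
E
```

```text
(no output)
```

View pics/w1c.png

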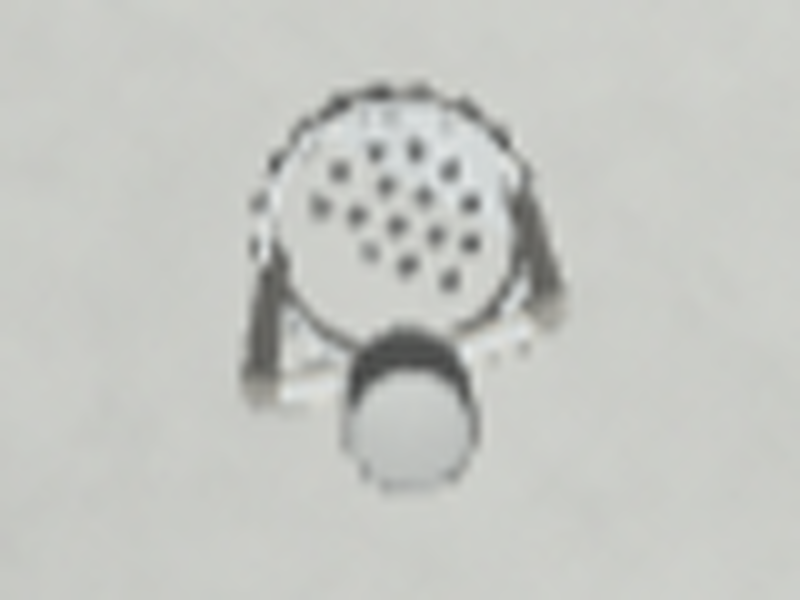

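```bash
python3 - <<'E'
import pickle;from h import *;from bench import manip
c=pickle.load(open("w1.pkl","rb"))
for a,b,z in(((311,203.3),(340,195.8),98),((312.5,190),(337,183.5),15)):
    p,q=plane(c,*a,z),plane(c,*b,z);print(((p+q)/2).round(1),np.linalg.norm(p-q).round(1),np.degrees(np.arctan2(*(q-p)[1::-1])).round(1))
print(plane(c,326,207.8,139),plane(c,324.5,187.2,2))
d=pickle.load(open("cam0.pkl","rb"));S,T=d["scene"],d["top"]
# beaker rim: scene rim ellipse left/right extremes at (286,117),(339,117)
for z in(180,190,200):print(z,plane(S,286.5,118,z),plane(S,339.5,120,z))
E
```

```text
[ 521.2 -318.    98. ] 30.1 -128.3
[ 522.1 -319.4   15. ] 30.5 -128.1
[ 520.77871414 -317.47984258  139.        ] [ 520.80824315 -317.48363477    2.        ]
180 [459.20988203  93.12610311 180.        ] [545.16817517  76.26194383 180.        ]
190 [458.34702251  81.00147996 190.        ] [542.86364385  64.4201623  190.        ]
200 [457.484163    68.87685681 200.        ] [540.55911253  52.57838077 200.        ]
```

The bail direction is 51.8°, so the grasp yaw is -38.2° at (521,-318). I'll turn and come down to just above the knob first.

```bash
python3 -c "
from h import *;from bench import manip
delta((520.9,-317.9,165),-38.2,manip)"
```

```text
1.48 [ 519.7 -312.9  337.1] [179.92   0.38 -53.15] F [-0.9   0.9  -4.18] gap 59.8 units [0.0158 0.0068 0.5737] turn -0.1661
```

Call:
play_rows(
  commands=[
    [0.008,0.003,0.08,0,0,-0.06],
    [0.016,0.007,0.18,0,0,-0.12],
    [0.016,0.007,0.29,0,0,-0.166],
    [0.016,0.007,0.4,0,0,-0.166],
    [0.016,0.007,0.49,0,0,-0.166],
    [0.016,0.007,0.55,0,0,-0.166],
    [0.016,0.007,0.57,0,0,-0.166],
    [0.016,0.007,0.57,0,0,-0.166],
  ],
)

```text
time_s: 2.15
eef_pos: [518.1, -323.8, 170.3]
tcp_rot: [179.9, 0.2, -38.7]
force: [-0.0, -0.2, 0.5]
finger_gap: 59.8
finger_force: 0.0
```

```bash
python3 -c "
from h import *;from bench import manip
delta((520.9,-317.9,110),-38.2,manip)"
```

```text
2.15 [ 518.1 -323.8  170.3] [179.93   0.18 -38.71] F [-0.02 -0.2   0.45] gap 59.8 units [-0.0052 -0.0212  0.2011] turn -0.0057
```

Call:
play_rows(
  commands=[
    [-0.005,-0.021,0.0,0,0,-0.006],
    [-0.005,-0.021,0.03,0,0,-0.006],
    [-0.005,-0.021,0.08,0,0,-0.006],
    [-0.005,-0.021,0.13,0,0,-0.006],
    [-0.005,-0.021,0.17,0,0,-0.006],
    [-0.005,-0.021,0.195,0,0,-0.006],
    [-0.005,-0.021,0.2,0,0,-0.006],
    [-0.005,-0.021,0.2,0,0,-0.006],
  ],
)

```text
time_s: 2.82
eef_pos: [522.4, -317.6, 111.6]
tcp_rot: [180.0, 0.0, -38.1]
force: [0.5, -0.2, 0.2]
finger_gap: 59.9
finger_force: 0.0
```

```bash
python3 - <<'E'
from h import *;from bench import manip;import cv2
c=manip.camera("wrist");cv2.imwrite("pics/w2.png",c["img"][...,::-1])
delta((520.9,-317.9,110),-38.2,manip);print(proj(c,(521,-318,139)),proj(c,(521,-318,2)))
E
```

```text
2.87 [ 522.7 -317.8  112.1] [-1.7999e+02 -4.0000e-02 -3.8110e+01] F [-0.01 -0.55  1.12] gap 60.0 units [-0.0045  0.0041  0.0071] turn 0.0011
[321.39877472 335.62493031] [320.02560156 238.77133146]
```

View pics/w2.png

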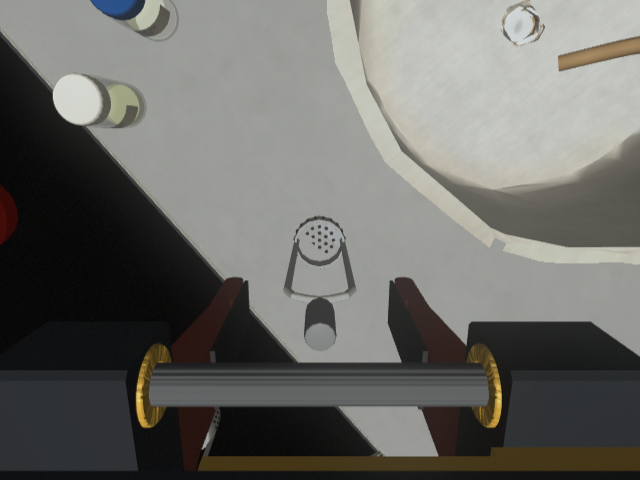

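The knob's top is at (320,337), midway between the fingers, and the bail is symmetric, so the grasp is aligned. I'll make the small shift and close.

Call:
play_rows(
  commands=[
    [-0.004,0.004,0.005,0,0,0.01],
    [-0.004,0.004,0.005,0,0,0.01],
    [-0.004,0.004,0.005,0,0,0.01],
    [-0.004,0.004,0.005,0,0,0.01],
    [-0.004,0.004,0.005,0,0,0.01],
    [-0.004,0.004,0.005,0,0,0.01],
    [-0.004,0.004,0.005,0,0,0.01],
    [-0.004,0.004,0.005,0,0,0.01],
  ],
  gripper=18,
)

```text
time_s: 3.53
eef_pos: [520.7, -317.8, 110.2]
tcp_rot: [-180.0, -0.0, -39.0]
force: [-0.2, -0.6, 1.0]
finger_gap: 17.9
finger_force: 0.0
```

Call:
play_rows(
  commands=[
    [0,0,0,0,0,0],
    [0,0,0,0,0,0],
    [0,0,0,0,0,0],
    [0,0,0,0,0,0],
    [0,0,0,0,0,0],
    [0,0,0,0,0,0],
    [0,0,0,0,0,0],
    [0,0,0,0,0,0],
  ],
  gripper=5,
)

```text
time_s: 4.2
eef_pos: [520.6, -317.8, 110.1]
tcp_rot: [180.0, 0.0, -39.0]
force: [1.5, 0.2, -0.8]
finger_gap: 9.6
finger_force: 30.0
```

```bash
python3 -c "
from h import *;from bench import manip
delta((520.9,-317.9,310),-38.2,manip);print(manip.state()['finger_force'])"
```

```text
4.2 [ 520.6 -317.8  110.1] [ 1.800e+02  1.000e-02 -3.901e+01] F [ 1.52  0.17 -0.76] gap 9.6 units [ 9.000e-04 -3.000e-04 -6.663e-01] turn -0.009
29.999881088733673
```

The knob is held. Now I'll lift.

Call:
play_rows(
  commands=[
    [0,0,-0.04,0,0,0],
    [0,0,-0.12,0,0,0],
    [0,0,-0.22,0,0,0],
    [0,0,-0.32,0,0,0],
    [0,0,-0.42,0,0,0],
    [0,0,-0.52,0,0,0],
    [0,0,-0.62,0,0,0],
    [0,0,-0.7,0,0,0],
  ],
)

```text
time_s: 4.87
eef_pos: [520.8, -318.1, 323.9]
tcp_rot: [-180.0, -0.2, -39.0]
force: [0.5, -0.2, -0.5]
finger_gap: 10.0
finger_force: 30.0
```

Call:
play_rows(
  commands=[
    [-0.04,-0.03,0,0,0,-0.04],
    [-0.12,-0.1,0,0,0,-0.1],
    [-0.2,-0.17,0,0,0,-0.16],
    [-0.28,-0.24,0,0,0,-0.22],
    [-0.36,-0.31,0,0,0,-0.28],
    [-0.44,-0.38,0,0,0,-0.34],
    [-0.5,-0.43,0,0,0,-0.38],
    [-0.54,-0.46,0,0,0,-0.4],
  ],
)

```text
time_s: 5.53
eef_pos: [481.3, -105.8, 321.0]
tcp_rot: [-180.0, -0.1, -2.7]
force: [-0.2, 0.6, -1.2]
finger_gap: 10.1
finger_force: 30.0
```

```bash
python3 -c "
from h import *;from bench import manip
delta((451,61,320),14.6,manip)"
```

```text
5.53 [ 481.3 -105.8  321. ] [-1.7999e+02 -6.0000e-02 -2.6800e+00] F [-0.19  0.57 -1.21] gap 10.1 units [-0.1268 -0.5507  0.0034] turn -0.192
```

Call:
play_rows(
  commands=[
    [-0.01,-0.05,0,0,0,-0.04],
    [-0.035,-0.15,0,0,0,-0.08],
    [-0.058,-0.25,0,0,0,-0.12],
    [-0.08,-0.35,0,0,0,-0.16],
    [-0.105,-0.45,0,0,0,-0.192],
    [-0.12,-0.52,0,0,0,-0.192],
    [-0.127,-0.55,0,0,0,-0.192],
    [-0.127,-0.55,0,0,0,-0.192],
  ],
)

```text
time_s: 6.2
eef_pos: [452.2, 59.5, 320.5]
tcp_rot: [180.0, -0.0, 14.4]
force: [-0.6, 0.6, -1.1]
finger_gap: 9.9
finger_force: 30.0
```

```bash
python3 - <<'E'
from h import *;from bench import manip;import cv2,pickle
d={n:manip.camera(n) for n in("scene","top","wrist")};pickle.dump(d,open("cam3.pkl","wb"))
delta((451,61,320),14.6,manip)
S,T,W=d["scene"],d["top"],d["wrist"]
print(proj(S,(509,76,242)),proj(T,(509,76,242)),proj(W,(509,76,242)))
cr=lambda c,u,v,w,h:cv2.resize(c["img"][v-h:v+h,u-w:u+w,::-1],(400,300),interpolation=cv2.INTER_CUBIC)
m=np.vstack([np.hstack([cr(S,330,80,60,45),cr(S,310,110,80,60)]),np.hstack([cr(T,220,230,60,45),cr(W,320,240,320,240)])])
cv2.imwrite("pics/m3.png",m)
E
```

```text
6.35 [452.7  56.2 320.1] [1.7996e+02 1.0000e-02 1.4090e+01] F [ 0.31 -0.17 -0.9 ] gap 10.2 units [-0.0015 -0.017   0.0004] turn -0.0056
[317.81172212  90.74964976] [211.16986295 233.86796833] [308.57915126 151.56000662]
```

View pics/m3.png

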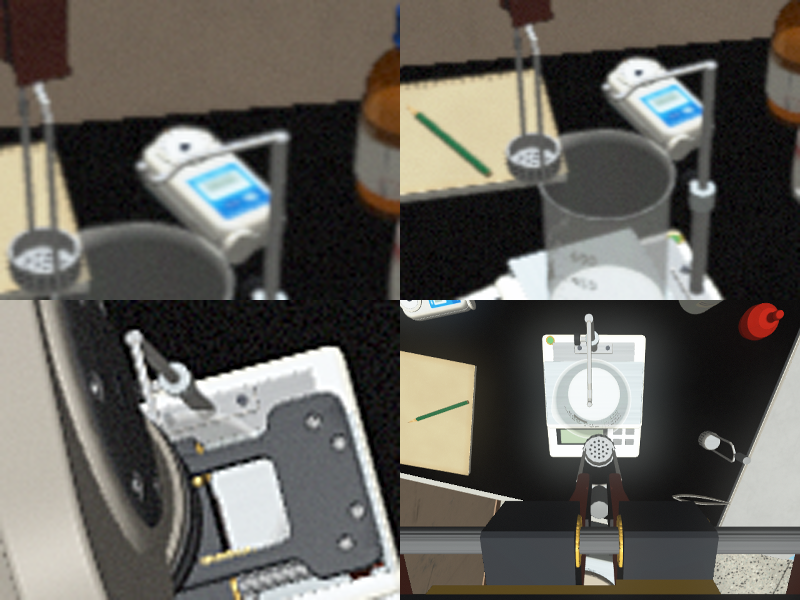

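The dish hangs straight from the fingers, in front of the beaker (scene). In the wrist view the hook arm runs from about (302,28) to the tip near (305,165), and the dish is at (318,242). I'll crop the wrist view for exact alignment.

```bash
python3 - <<'E'
import pickle,cv2,numpy as np
d=pickle.load(open("cam3.pkl","rb"))
c=d["wrist"]["img"][...,::-1]
a=cv2.resize(c[10:190,240:370],(433,600),interpolation=cv2.INTER_CUBIC)
s=cv2.resize(d["scene"]["img"][60:110,300:330,::-1],(360,600),interpolation=cv2.INTER_CUBIC)
cv2.imwrite("pics/w3.png",np.hstack([a,s]))
E
```

```text
(no output)
```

View pics/w3.png

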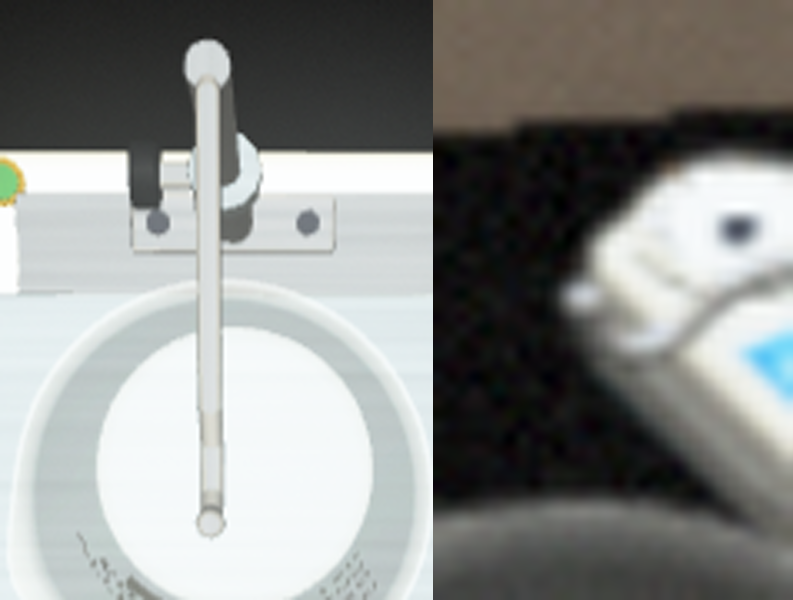

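Wrist: the tip is at (303,166.6) and the elbow at (302.4,28.6). Scene: the tip is at (312.3,84.4) and the valley at (317.3,88.3).

```bash
python3 - <<'E'
import pickle;from h import *;from bench import manip;np.set_printoptions(precision=1,suppress=True)
d=pickle.load(open("cam3.pkl","rb"));S,T,W=d["scene"],d["top"],d["wrist"]
t,r=tri(ray(S,312.3,84.4),ray(W,303,166.6));print(t,r)
print(*tri(ray(S,312.3,84.4),ray(W,303,166.6),ray(T,211.2,238.5)))
e,r=tri(ray(S,355,76),ray(W,302.4,28.6),ray(T,200,195.9));print(e,r)
v=e-t;print(np.degrees(np.arctan2(v[1],v[0])),np.linalg.norm(v[:2]))
for z in(240,250):
  a,b=plane(W,303,166.6,z),plane(W,302.4,28.6,z-2);v=b-a;print(a,b,np.degrees(np.arctan2(v[1],v[0])),np.linalg.norm(v[:2]))
  # beaker rim top-left etc
print(plane(W,303,166.6,252)+8*np.array([np.cos(.25),np.sin(.25),0]))
for z in (235,240,245):print(z,plane(S,317.3,88.3,z))
print(manip.state()["time_s"])
E
```

```text
[500.8  77.  253.8] [0.19257050785230906, 0.19257050785223054]
[500.5  75.5 254.3] [0.5553490985829372, 1.5612692112445647, 1.9113954940869546]
[569.4  92.9 250.9] [1.1317537967351217, 0.9810755144464034, 1.2402580994584065]
13.092694623785327 70.4392511084889
[499.7  77.1 240. ] [571.6  95.  238. ] 13.921890581113676 74.14104883903009
[500.6  77.  250. ] [569.6  94.1 248. ] 13.924240950006764 71.10198291465443
[508.6  78.9 252. ]
235 [510.4  91.5 235. ]
240 [509.5  84.9 240. ]
245 [508.5  78.2 245. ]
6.35
```

```bash
python3 -c "
from h import *;from bench import manip
delta((452.4,64.6,320),13.9,manip);delta((508.6,78.5,320),13.9,manip)"
```

```text
6.35 [452.7  56.2 320.1] [1.7996e+02 1.0000e-02 1.4090e+01] F [ 0.31 -0.17 -0.9 ] gap 10.2 units [ 0.0059 -0.0275  0.0004] turn 0.0022
6.35 [452.7  56.2 320.1] [1.7996e+02 1.0000e-02 1.4090e+01] F [ 0.31 -0.17 -0.9 ] gap 10.2 units [ 0.1989 -0.0269  0.0004] turn 0.0022
```

Call:
play_rows(
  commands=[
    [0.003,-0.01,0,0,0,0.002],
    [0.006,-0.02,0,0,0,0.002],
    [0.006,-0.027,0,0,0,0.002],
    [0.006,-0.027,0,0,0,0.002],
    [0.006,-0.027,0,0,0,0.002],
    [0.006,-0.027,0,0,0,0.002],
    [0.006,-0.027,0,0,0,0.002],
    [0.006,-0.027,0,0,0,0.002],
  ],
)

```text
time_s: 7.02
eef_pos: [452.0, 66.3, 320.2]
tcp_rot: [180.0, 0.0, 14.1]
force: [-0.3, 0.5, -0.2]
finger_gap: 10.1
finger_force: 30.0
```

```bash
python3 -c "
from h import *;from bench import manip
delta((508.6,78.5,320),13.9,manip)"
```

```text
7.02 [452.   66.3 320.2] [180.     0.    14.08] F [-0.33  0.54 -0.23] gap 10.1 units [0.1929 0.0064 0.0005] turn 0.002
```

Aligned. I'll move forward so the hook enters the window.

Call:
play_rows(
  commands=[
    [0.01,0.006,0,0,0,0.002],
    [0.04,0.006,0,0,0,0.002],
    [0.08,0.006,0,0,0,0.002],
    [0.12,0.006,0,0,0,0.002],
    [0.155,0.006,0,0,0,0.002],
    [0.18,0.006,0,0,0,0.002],
    [0.193,0.006,0,0,0,0.002],
    [0.193,0.006,0,0,0,0.002],
  ],
)

```text
time_s: 7.68
eef_pos: [509.4, 79.2, 319.8]
tcp_rot: [-180.0, 0.0, 13.9]
force: [0.4, 0.4, -0.8]
finger_gap: 10.0
finger_force: 30.0
```

Call:
play_rows(
  commands=[
    [0,0,0,0,0,0],
    [0,0,0,0,0,0],
    [0,0,0,0,0,0],
    [0,0,0,0,0,0],
    [0,0,0,0,0,0],
    [0,0,0,0,0,0],
    [0,0,0,0,0,0],
    [0,0,0,0,0,0],
  ],
)

```text
time_s: 8.35
eef_pos: [508.6, 78.8, 320.2]
tcp_rot: [180.0, -0.0, 13.9]
force: [0.3, 0.2, -0.4]
finger_gap: 10.3
finger_force: 30.0
```

```bash
python3 - <<'E'
from h import *;from bench import manip;import cv2,pickle
d={n:manip.camera(n) for n in("scene","wrist")};pickle.dump(d,open("cam4.pkl","wb"))
delta((508.6,78.5,320),13.9,manip)
S,W=d["scene"],d["wrist"]
print(proj(S,(508.6,78.5,315)),proj(W,(508.6,78.5,242)))
a=cv2.resize(S["img"][30:135,270:375,::-1],(400,400),interpolation=cv2.INTER_CUBIC)
b=cv2.resize(W["img"][180:380,220:420,::-1],(400,400),interpolation=cv2.INTER_CUBIC)
cv2.imwrite("pics/m4.png",np.hstack([a,b]))
E
```

```text
8.45 [508.6  78.8 320.2] [180.    -0.    13.91] F [-0.14 -0.15 -0.5 ] gap 9.8 units [-0.0002  0.001   0.0006] turn 0.0002
[317.28440496  48.03419945] [317.90167136 250.20761812]
```

View pics/m4.png

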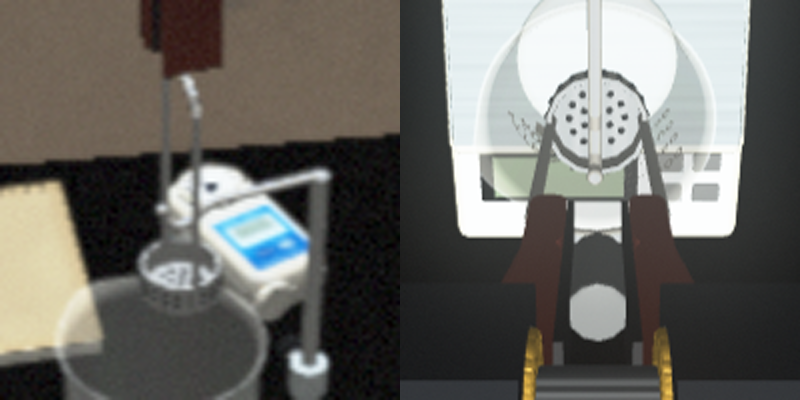

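The hook wire is midway between the uprights and the tip sticks out in front of the bail (scene crop at about (160,210)). I'll descend to just above the expected contact.

Call:
play_rows(
  commands=[
    [0,0,0.01,0,0,0],
    [0,0,0.04,0,0,0],
    [0,0,0.08,0,0,0],
    [0,0,0.12,0,0,0],
    [0,0,0.15,0,0,0],
    [0,0,0.175,0,0,0],
    [0,0,0.183,0,0,0],
    [0,0,0.183,0,0,0],
  ],
)

```text
time_s: 9.12
eef_pos: [508.2, 78.7, 264.5]
tcp_rot: [-180.0, 0.1, 13.9]
force: [-0.6, -1.1, -1.0]
finger_gap: 10.3
finger_force: 30.0
```

Call:
play_rows(
  commands=[
    [0,0,0,0,0,0],
    [0,0,0,0,0,0],
    [0,0,0,0,0,0],
    [0,0,0,0,0,0],
    [0,0,0,0,0,0],
    [0,0,0,0,0,0],
    [0,0,0,0,0,0],
    [0,0,0,0,0,0],
  ],
)

```text
time_s: 9.78
eef_pos: [508.6, 78.8, 265.3]
tcp_rot: [180.0, -0.0, 13.9]
force: [-1.0, -1.0, -0.8]
finger_gap: 10.1
finger_force: 30.0
```

```bash
python3 -c "
from h import *;from bench import manip
delta((508.6,78.5,251),13.9,manip)"
```

```text
9.78 [508.6  78.8 265.3] [ 1.800e+02 -1.000e-02  1.391e+01] F [-1.   -0.99 -0.82] gap 10.1 units [-0.0003  0.001   0.0477] turn 0.0001
```

Call:
play_rows(
  commands=[
    [0,0,0.003,0,0,0],
    [0,0,0.006,0,0,0],
    [0,0,0.009,0,0,0],
    [0,0,0.012,0,0,0],
    [0,0,0.015,0,0,0],
    [0,0,0.015,0,0,0],
    [0,0,0.015,0,0,0],
    [0,0,0.015,0,0,0],
  ],
)

```text
time_s: 10.45
eef_pos: [508.6, 78.8, 260.8]
tcp_rot: [180.0, -0.0, 13.9]
force: [-0.4, 0.1, -1.5]
finger_gap: 10.3
finger_force: 30.0
```

Call:
play_rows(
  commands=[
    [0,0,0.002,0,0,0],
    [0,0,0.004,0,0,0],
    [0,0,0.006,0,0,0],
    [0,0,0.007,0,0,0],
    [0,0,0.007,0,0,0],
    [0,0,0.007,0,0,0],
    [0,0,0.007,0,0,0],
    [0,0,0.007,0,0,0],
  ],
)

```text
time_s: 11.12
eef_pos: [508.6, 78.8, 258.7]
tcp_rot: [-180.0, -0.0, 13.9]
force: [0.1, -0.3, -1.1]
finger_gap: 10.1
finger_force: 30.0
```

Now 1 mm steps.

Call:
play_rows(
  commands=[
    [0,0,0.001,0,0,0],
    [0,0,0.002,0,0,0],
    [0,0,0.003,0,0,0],
    [0,0,0.004,0,0,0],
    [0,0,0.004,0,0,0],
    [0,0,0.004,0,0,0],
    [0,0,0.004,0,0,0],
    [0,0,0.004,0,0,0],
  ],
)

```text
time_s: 11.78
eef_pos: [508.6, 78.8, 257.4]
tcp_rot: [180.0, 0.0, 13.9]
force: [0.6, 0.7, -0.4]
finger_gap: 9.7
finger_force: 30.0
```

Call:
play_rows(
  commands=[
    [0,0,0.001,0,0,0],
    [0,0,0.002,0,0,0],
    [0,0,0.003,0,0,0],
    [0,0,0.004,0,0,0],
    [0,0,0.004,0,0,0],
    [0,0,0.004,0,0,0],
    [0,0,0.004,0,0,0],
    [0,0,0.004,0,0,0],
  ],
)

```text
time_s: 12.45
eef_pos: [508.6, 78.8, 256.3]
tcp_rot: [-180.0, -0.0, 13.9]
force: [0.2, 0.1, -0.9]
finger_gap: 10.2
finger_force: 30.0
```

Call:
play_rows(
  commands=[
    [0,0,0.001,0,0,0],
    [0,0,0.002,0,0,0],
    [0,0,0.003,0,0,0],
    [0,0,0.004,0,0,0],
    [0,0,0.004,0,0,0],
    [0,0,0.004,0,0,0],
    [0,0,0.004,0,0,0],
    [0,0,0.004,0,0,0],
  ],
)

```text
time_s: 13.12
eef_pos: [508.6, 78.8, 255.1]
tcp_rot: [180.0, -0.0, 13.9]
force: [-0.2, 0.4, 0.1]
finger_gap: 10.2
finger_force: 30.0
```

```bash
python3 -c "
from h import *;from bench import manip
for i in range(3):
  manip.camera('scene')if i else 0;delta((508.6,78.5,251),13.9,manip)"
```

```text
13.12 [508.6  78.8 255.1] [180.    -0.    13.91] F [-0.22  0.38  0.14] gap 10.2 units [-0.0003  0.001   0.0135] turn 0.0002
13.17 [508.6  78.8 255.1] [-180.     -0.     13.91] F [ 0.47  0.23 -0.54] gap 9.6 units [-0.0002  0.001   0.0136] turn 0.0001
13.22 [508.6  78.8 255.1] [180.    -0.    13.91] F [-0.63 -0.55 -1.09] gap 10.3 units [-0.0003  0.001   0.0137] turn 0.0002
```

Still noise around -0.6, so no contact yet. I'll continue.

Call:
play_rows(
  commands=[
    [0,0,0.001,0,0,0],
    [0,0,0.002,0,0,0],
    [0,0,0.003,0,0,0],
    [0,0,0.0035,0,0,0],
    [0,0,0.0035,0,0,0],
    [0,0,0.0035,0,0,0],
    [0,0,0.0035,0,0,0],
    [0,0,0.0035,0,0,0],
  ],
)

```text
time_s: 13.88
eef_pos: [508.6, 78.8, 254.0]
tcp_rot: [180.0, -0.0, 13.9]
force: [-0.9, -0.4, -0.8]
finger_gap: 10.2
finger_force: 30.0
```

```bash
cat > f.py <<'E'
from h import *;from bench import manip
F=[]
for i in range(5):
    if i:manip.camera('scene')
    F.append(manip.state()["force"])
print(np.mean(F,0).round(2));delta((508.6,78.5,251),13.9,manip)
E
python3 f.py
```

```text
[-0.63 -0.23 -0.55]
14.08 [508.6  78.8 254. ] [ 1.800e+02 -1.000e-02  1.391e+01] F [-0.71  0.12 -0.71] gap 10.1 units [-0.0003  0.001   0.0101] turn 0.0001
```

Call:
play_rows(
  commands=[
    [0,0,0.001,0,0,0],
    [0,0,0.002,0,0,0],
    [0,0,0.003,0,0,0],
    [0,0,0.0035,0,0,0],
    [0,0,0.0035,0,0,0],
    [0,0,0.0035,0,0,0],
    [0,0,0.0035,0,0,0],
    [0,0,0.0035,0,0,0],
  ],
)

```text
time_s: 14.75
eef_pos: [508.6, 78.8, 253.0]
tcp_rot: [180.0, -0.0, 13.9]
force: [-0.2, 0.0, -0.3]
finger_gap: 10.1
finger_force: 30.0
```

```bash
python3 f.py
```

```text
[ 0.27  0.09 -0.58]
14.95 [508.6  78.8 253. ] [-180.     -0.     13.91] F [ 0.09  0.   -0.83] gap 10.0 units [-0.0003  0.001   0.0066] turn 0.0001
```

Call:
play_rows(
  commands=[
    [0,0,0.001,0,0,0],
    [0,0,0.002,0,0,0],
    [0,0,0.003,0,0,0],
    [0,0,0.0035,0,0,0],
    [0,0,0.0035,0,0,0],
    [0,0,0.0035,0,0,0],
    [0,0,0.0035,0,0,0],
    [0,0,0.0035,0,0,0],
  ],
)

```text
time_s: 15.62
eef_pos: [508.6, 78.8, 251.9]
tcp_rot: [180.0, -0.0, 13.9]
force: [-0.4, 0.3, -0.1]
finger_gap: 10.0
finger_force: 30.0
```

```bash
python3 f.py
```

```text
[-0.08  0.23 -0.72]
15.82 [508.6  78.8 251.9] [180.    -0.    13.91] F [ 0.23  0.17 -1.32] gap 10.2 units [-0.0003  0.001   0.0031] turn 0.0001
```

Call:
play_rows(
  commands=[
    [0,0,0.001,0,0,0],
    [0,0,0.002,0,0,0],
    [0,0,0.003,0,0,0],
    [0,0,0.0035,0,0,0],
    [0,0,0.0035,0,0,0],
    [0,0,0.0035,0,0,0],
    [0,0,0.0035,0,0,0],
    [0,0,0.0035,0,0,0],
  ],
)

```text
time_s: 16.48
eef_pos: [508.6, 78.8, 250.9]
tcp_rot: [180.0, -0.0, 13.9]
force: [-0.6, -0.2, 0.6]
finger_gap: 10.2
finger_force: 30.0
```

```bash
python3 f.py
```

```text
[-0.57  0.19  0.37]
16.68 [508.6  78.8 250.9] [ 1.800e+02 -1.000e-02  1.392e+01] F [-0.46  0.31  1.06] gap 10.1 units [-0.0004  0.0011 -0.0003] turn 0.0002
```

The force has risen by about 1 N, which looks like contact. I'll take half a millimetre more to confirm.

Call:
play_rows(
  commands=[
    [0,0,0.001,0,0,0],
    [0,0,0.0017,0,0,0],
    [0,0,0.0017,0,0,0],
    [0,0,0.0017,0,0,0],
    [0,0,0.0017,0,0,0],
    [0,0,0.0017,0,0,0],
    [0,0,0.0017,0,0,0],
    [0,0,0.0017,0,0,0],
  ],
)

```text
time_s: 17.35
eef_pos: [508.7, 78.8, 250.4]
tcp_rot: [-180.0, -0.0, 13.9]
force: [-0.8, 0.0, 1.5]
finger_gap: 10.3
finger_force: 30.0
```

```bash
python3 f.py
```

```text
[0.04 0.04 2.01]
17.55 [508.6  78.8 250.4] [ 1.800e+02 -1.000e-02  1.391e+01] F [ 0.71 -0.6   1.65] gap 10.4 units [-0.0004  0.001  -0.0021] turn 0.0001
```

The slope of about 3 N/mm at the predicted height (valley, not tip) confirms the bail is seated. I'll ease off 0.3 mm so the pan carries about the hanger's weight, then open.

Call:
play_rows(
  commands=[
    [0,0,-0.001,0,0,0],
    [0,0,-0.001,0,0,0],
    [0,0,-0.001,0,0,0],
    [0,0,-0.001,0,0,0],
    [0,0,-0.001,0,0,0],
    [0,0,-0.001,0,0,0],
    [0,0,-0.001,0,0,0],
    [0,0,-0.001,0,0,0],
  ],
)

```text
time_s: 18.22
eef_pos: [508.6, 78.8, 250.6]
tcp_rot: [180.0, -0.0, 13.9]
force: [0.3, 0.6, 2.0]
finger_gap: 9.9
finger_force: 30.0
```

Call:
play_rows(
  commands=[
    [0,0,0,0,0,0],
    [0,0,0,0,0,0],
    [0,0,0,0,0,0],
    [0,0,0,0,0,0],
    [0,0,0,0,0,0],
    [0,0,0,0,0,0],
    [0,0,0,0,0,0],
    [0,0,0,0,0,0],
  ],
  gripper=36,
)

```text
time_s: 18.88
eef_pos: [508.6, 78.8, 250.6]
tcp_rot: [-180.0, 0.0, 13.9]
force: [0.1, -0.3, -0.3]
finger_gap: 36.0
finger_force: 0.0
```

```bash
python3 - <<'E'
from h import *;from bench import manip;import cv2
S,W=manip.camera("scene"),manip.camera("wrist")
delta((508.6,78.5,251),13.9,manip)
a=cv2.resize(S["img"][30:135,270:375,::-1],(400,400),interpolation=cv2.INTER_CUBIC)
b=cv2.resize(W["img"][180:380,220:420,::-1],(400,400),interpolation=cv2.INTER_CUBIC)
cv2.imwrite("pics/m5.png",np.hstack([a,b]))
E
```

```text
18.98 [508.6  78.8 250.6] [180.    -0.    13.91] F [ 0.02 -0.31 -0.31] gap 36.2 units [-0.0002  0.001  -0.0012] turn 0.0002
```

View pics/m5.png

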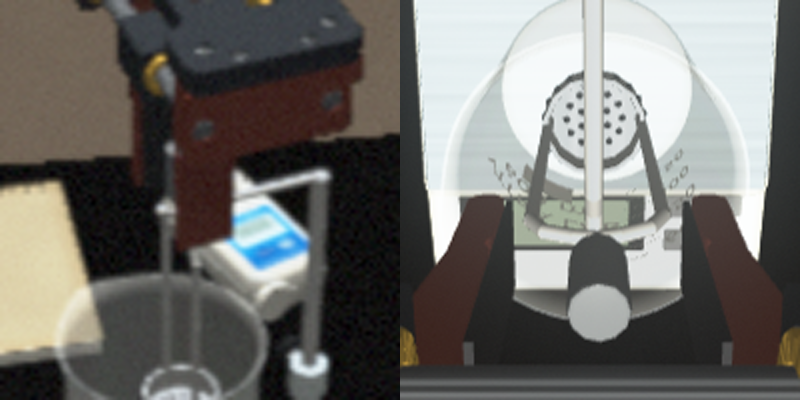

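The hanger hangs upright and still in the hook, the dish is inside the glass, and the fingers are clear on both sides. I'll rise straight up.

Call:
play_rows(
  commands=[
    [0,0,-0.02,0,0,0],
    [0,0,-0.06,0,0,0],
    [0,0,-0.11,0,0,0],
    [0,0,-0.17,0,0,0],
    [0,0,-0.24,0,0,0],
    [0,0,-0.31,0,0,0],
    [0,0,-0.36,0,0,0],
    [0,0,-0.38,0,0,0],
  ],
)

```text
time_s: 19.65
eef_pos: [509.5, 79.2, 367.6]
tcp_rot: [180.0, -0.2, 13.9]
force: [-0.1, 0.8, 0.4]
finger_gap: 36.1
finger_force: 0.0
```

Call:
play_rows(
  commands=[
    [-0.02,0,0,0,0,0],
    [-0.06,0,0,0,0,0],
    [-0.1,0,0,0,0,0],
    [-0.14,0,0,0,0,0],
    [-0.17,0,0,0,0,0],
    [-0.18,0,0,0,0,0],
    [-0.18,0,0,0,0,0],
    [-0.18,0,0,0,0,0],
  ],
)

```text
time_s: 20.32
eef_pos: [456.1, 65.8, 364.8]
tcp_rot: [180.0, -0.0, 13.9]
force: [0.5, -0.5, -0.3]
finger_gap: 35.9
finger_force: 0.0
```

```bash
python3 - <<'E'
from h import *;from bench import manip;import cv2
S,W=manip.camera("scene"),manip.camera("wrist");delta((508,78,251),13.9,manip)
a=cv2.resize(S["img"][20:220,250:450,::-1],(400,400),interpolation=cv2.INTER_CUBIC)
b=cv2.resize(W["img"][40:240,210:410,::-1],(400,400),interpolation=cv2.INTER_CUBIC)
cv2.imwrite("pics/m6.png",np.hstack([a,b]))
E
```

```text
20.42 [456.5  65.9 364.6] [-1.7999e+02 -1.0000e-02  1.3920e+01] F [ 0.77 -0.06  0.25] gap 36.2 units [0.1763 0.0023 0.3788] turn 0.0002
```

View pics/m6.png

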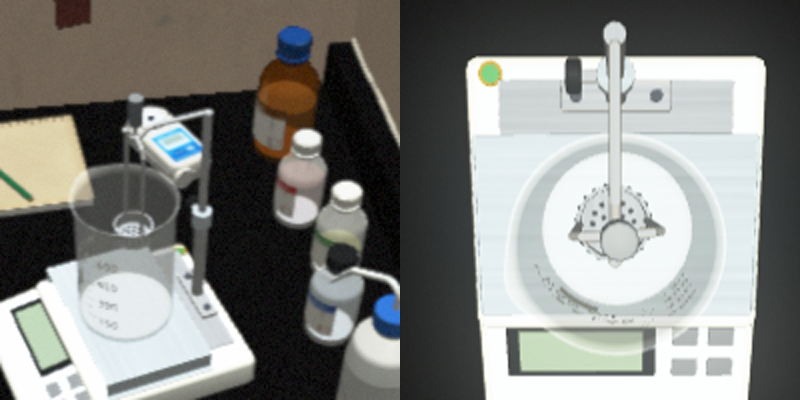

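The hanger hangs upright in the hook, centred in the unmoved beaker, and the robot is clear.

```bash
python3 -c "
from bench import manip
print(manip.close_job())"
```

```text
the job is handed in; nothing more can be done
None
```

The dish hanger hangs upright on the hook, free inside the beaker; the hook took its weight before I let go (at most about 3 N of added load on the pan), and the job was handed in at about 20 s; no verdict came back.

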